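# Sort two brass bushes with a go gate

### The job

Gauge the two brass bushes by sliding each forward along its own lane into its gate. Leave the one that goes through standing fully beyond its gate in the green bay; the one that the gate stops has to be drawn back along its lane until it stands wholly in the red bay at the other end. Keep both upright, do not lift them off the plate, and leave the other things on the bench where they are.

Things in the scene. Friction and masses are not known exactly. Their poses are not given: they have to be found in the camera images.
- gauge: Fixed sizing gauge: grey plate 385 x 250 x 10 mm flat on the worktop (x -200 to +185, y +-125 mm), top 10 mm above the origin, which is on its underside. +x points along the lanes from the red bays to the green, z up. Two lanes along x, centred on y = +60 and -60 mm, each 68 mm wide between rails 14 mm high; end stops as high, inner faces at x = -190 and +175 mm.
- gate: Steel gate fixed across both lanes, 20 mm thick along x, 45 mm high; origin on the plate's top at gauge x = +50, y = 0, axes as the gauge's. In the middle of each lane it leaves an opening 54 mm wide, open at the top, between ends rounded to 10 mm radius. Green bays (for bushes that pass) lie beyond it, from gauge x = +62 to +175 mm.
- gate_1 (a point): Centre of the gate opening of the lane at gauge y = +60 mm, on the plate's top.
- gate_2 (a point): Centre of the gate opening of the lane at gauge y = -60 mm, on the plate's top.
- red_1 (a point): Centre of the red bay of the lane at gauge y = +60 mm (gauge x = -142), on the plate's top. The red paint reaches from gauge x = -190 to -95 mm.
- red_2 (a point): Centre of the red bay of the lane at gauge y = -60 mm, likewise.
- bush_a: Brass bush, 45 mm high, 0.13 to 0.25 kg, with a 26 mm bore in its top. Of the two bushes one is 50 mm in diameter and the other 58 mm; the gate tells which. It starts upright in either lane, between red bay and gate (gauge x -50 to -10 mm). Origin: centre of its underside; z up along its axis.
- bush_b: The other brass bush, alike but for the diameter (one is 50 mm, the other 58 mm). It starts upright in either lane, between red bay and gate (gauge x -50 to -10 mm). Origin: centre of its underside; z up along its axis.
- stopwatch: Bystander: white round stopwatch lying flat, 74 x 53 x 15 mm; origin at the centre of its underside.
- beaker: Bystander: empty clear beaker 70 x 75 x 92 mm; origin at the centre of its underside.
- wash_bottle: Bystander: white wash bottle with a red spout, 67 x 89 x 182 mm; origin at the centre of its underside.
- marker: Bystander: white marker pen with a blue cap lying flat, 16 x 132 x 17 mm; origin at the centre of its underside.
There are look-alikes about, which are no part of the job. What is shaped like the bush_b but blue or pink is not meant.

How it is judged:
On the way:
1. the bush that is too big has been slid up against its gate (x of bush_b in the frame of gauge above 0.025 m and z of bush_b in the frame of gauge below 0.02 m).
At the end, for the whole second after the job is handed in: The 50 mm bush is beyond its gate (its centre more than 80 mm ahead of the gauge's origin), the 58 mm bush has been up against its gate and is back in the red bay (its centre more than 118 mm behind the origin); both stand upright (within 0.12 rad) and at rest on the plate (x of bush_a in the frame of gauge above 0.08 m and x of bush_b in the frame of gauge below -0.118 m and z of bush_a in the frame of gauge between 0.006 and 0.015 m and angle between each of bush_a, bush_b's own z axis and vertical below 0.12 rad and linear speed of each of bush_a, bush_b below 0.01 m/s and z of bush_b in the frame of gauge between 0.006 and 0.015 m); the robot touches nothing.
It fails at once if a bush is lifted more than 20 mm off the plate (z of any of bush_a, bush_b in the frame of gauge above 0.03 m).
It fails at once if a bystander is moved by more than 30 mm (distance of any of stopwatch, beaker, wash_bottle, marker from where it was at the start of the episode above 0.03 m).
It also fails if it takes over 51 s, if anything falls off the work surface, if the arm or the gripper's body presses on something with over 40 N, if the wrist force passes 120 N, or if a joint passes its speed limit or range.

### The arm

A 6-joint arm with a two-finger parallel gripper is mounted at the origin on a cart in front of the work surface, level with it; the furniture and walls round the work are solid. World frame = base frame: x ahead of the robot, y to its left, z up, the work surface at z = 0. Lengths are in m, angles in rad, forces in N, time in s.
With the tool pointing down it reaches from about 0.325 to 1 m from the base axis. Payload 5.1 kg.
Tool frame: the origin (TCP) lies midway between the tips of the shut fingers; the grasp point (between the pads) lies manip.grip_point_offset behind it (manip.grip_point_offset is the distance from the TCP to the grasp point, in m); z points along the fingers, y is the direction in which the jaws open and shut (so a half turn about z gives the same grasp; the last joint's range is limited). The gripper opens to 85 mm and grips with 20 to 120 N. Pads are 22 mm wide; open, the fingers measure 114 mm over their backs; the gripper's body (76 mm by 85 mm) begins 54 mm behind the grasp point. The pads swing forward as they close: fully open they stand 13 mm farther back than shut.
Start: joints at [-1.216, 0.124, 1.65, -0, 1.367, -0.083], TCP at [0.276, -0.589, 0.231] pointing down, gripper open.
Joint ranges: [-2.61, 2.61], [-1.02, 2.33], [0.03, 2.71], [-1.35, 4.49], [0.32, 2.68], [-2.91, 2.91]. Speed limits (rad/s): [2.57, 2.57, 3.14, 3.14, 3.14, 3.14].

### API

Orientations are given as a rotation vector (axis times angle).
In Python, from bench import manip, grab_frame, camera_model, finder gives the robot as it stands.
- The arm moves only by the tool servo_tool, never from a script. Its argument "commands" is a list of rows, each a list of 3 entries, a list of its own where there are three numbers: the shift along the tool's x, y, z in units of 30 mm (1.0 is 30 mm), then the turn, a rotation vector about the tool's x, y, z in units of 6 degrees (1.0 is 6 degrees), then the opening, from -1 (shut) to 1 (fully open). In form: [[[dx, dy, dz], [ax, ay, az], grip], ...]. A call has exactly 10 rows; each row is the pose to reach, as a shift and turn from the pose measured when the call began, along the tool's axes at that moment; what a row does not reach only later rows make up. A row lasts 1/12 s, in which the tool goes at most 41.7 mm and 7.16 degrees, less where a joint would pass 70% of its speed; a pose out of reach is approached as far as the arm can. A call with a gripper value outside its range is refused whole. The fingers move at their own pace and stop on an object; "force" is the grip in N (left out, the last holds). Time passes only in rows, so rows that repeat a pose let the fingers close, or fill a call up. It gives the time, the measured TCP pose, the force and the opening at its end, in the units of the state.
- manip.state(): the state, without advancing time (a new reading comes with each control period).
- grab_frame(name): name is "scene" or "top"; returns the picture (400x640x3 uint8, red, green, blue); there is no depth.
- camera_model(name): a dict with "intrinsics" (3x3 intrinsics, pixels), "k1" (the pictures are not rectified: a ray, as slopes to the right and down, at radius r is drawn at 1 + k1 r^2 times it, then the intrinsics apply), "position" and "attitude" of the camera in the world. Camera axes: x right, y up, looking along -z (the intrinsics and any distortion apply to the point x, -y, -z); pixel columns grow to the right and rows downward; lengths in m; the calibration is good to about 2 mm. A picture is of the moment at which its call begins. camera_model takes no time and is no camera call.
- manip.finish_job(): hands the job in, once; it reports no verdict.
Trained networks look in the newest picture that a camera, given by its name, has taken for a name from the list of things; names that differ only in an ending like _2 or _b are one class to them, and where a whole thing is asked for, a point or a joint stands for the part that bears it (a point fixed in the world has none). Each returns a list of dicts, best first, with "score" (0 to 1); they miss things now and then, are a little off and sometimes report something else, mostly with a low value. They report only what shows in the picture. A call takes as long as a camera call. They do not tell look-alikes from the thing itself.
- finder.find_in(camera, label): "bbox" ([centre column, centre row, width, height] in pixels, round what is visible of it).
- finder.outline_of(camera, label): "mask" (400x640 bool, what is visible of it) and "bbox" ([centre column, centre row, width, height] in pixels, round what is visible of it).
- finder.landmark_of(camera, label): "uv" ([column, row] in pixels: a listed point, or the origin of a listed thing).
The state is a dict: "t": time; "qpos": joint angles; "joint_velocities": joint speeds; "tau": joint torques, N m; "eef_pos": TCP position; "tcp_rot": TCP orientation; "ft_force": force on the tool from outside, world axes, zero at the start; "moment": the same for the moment, N m; "width": opening from 0.0 (shut) to 1.0 (fully open).
Only numpy, scipy, OpenCV 4.12 (cv2) and the standard library are available. Lean on these libraries where they do the work, as an engineer would, in place of code of your own. Each camera call takes 0.05 s, during which the arm holds its last target. There are 200 camera calls.

## Working session

There is one attempt and no reset: what is moved stays moved. The work goes in short steps, Python scripts to look and compute and a tool call to move; the robot and the scene stay as the last step left them, time stands still between calls to the robot, and variables do not carry over. Pictures are saved under pics/ and viewed, about 8 in all and at most 12, crops included, and the job is handed in when it is done.

Besides the shell and the picture viewer there is one more tool, called after "Request:" as a command line: name --argument value ..., lists and objects as JSON in quotes. servo_tool: Moves the arm, as the interface text tells. Its arguments: {"type":"object","properties":{"commands":{"type":"array","items":{"type":"array"}},"force":{"type":"number"}},"required":["commands"]}

```bash
mkdir -p pics; cat > h.py <<'E'
import numpy as np, cv2
from scipy.spatial.transform import Rotation as R
from bench import manip, grab_frame, camera_model, finder
def cam(n):
    m=camera_model(n); a=np.array(m["attitude"],float)
    if a.shape!=(3,3): a=R.from_rotvec(a).as_matrix() if a.size==3 else None
    return np.array(m["intrinsics"]),m["k1"],np.array(m["position"]),a
def ray(n,uv):
    K,k,p,A=cam(n); d=np.array([(uv[0]-K[0,2])/K[0,0],(uv[1]-K[1,2])/K[1,1]]); s=d.copy()
    for _ in range(20): s=d/(1+k*(s@s))
    return p,A@np.array([s[0],-s[1],-1])
def at(n,uv,z):
    p,d=ray(n,uv); return p+d*(z-p[2])/d[2]
def proj(n,X):
    K,k,p,A=cam(n); c=A.T@(np.array(X)-p); s=np.array([c[0],-c[1]])/-c[2]; s=s*(1+k*(s@s))
    return K[:2,:2]@s+K[:2,2]
def save(n,f):
    im=grab_frame(n); cv2.imwrite(f,im[:,:,::-1]); return im
E
python3 - <<'E'
from h import *
print({k:camera_model("top")[k] for k in ("attitude","position","k1")},camera_model("scene")["position"])
a=save("top","pics/t0.png");b=save("scene","pics/s0.png")
cv2.imwrite("pics/b0.png",np.vstack([a,b])[:,:,::-1][:, :])
for l in["gauge","gate","gate_1","gate_2","red_1","red_2","bush_a"]:
  for c in["top","scene"]:
    print(l,c,[(np.round(x["uv"]).tolist(),round(x["score"],2)) for x in finder.landmark_of(c,l)][:5])
s=manip.state();print(s, manip.grip_point_offset)
E
```

```text
{'attitude': array([ 0.02369306, -0.04822481, -1.55051974]), 'position': array([ 0.41830854, -0.01465019,  1.90887417]), 'k1': -0.04535980363525417} [-0.04154777  0.66922703  0.99602042]
gauge top [([297.0, 196.0], 0.79), ([309.0, 212.0], 0.46)]
gauge scene [([275.0, 204.0], 0.27)]
gate top [([284.0, 181.0], 0.96), ([287.0, 215.0], 0.82), ([288.0, 198.0], 0.56)]
gate scene [([278.0, 229.0], 0.75), ([261.0, 218.0], 0.69), ([293.0, 238.0], 0.56)]
gate_1 top [([284.0, 181.0], 0.96), ([287.0, 215.0], 0.82), ([288.0, 198.0], 0.56)]
gate_1 scene [([278.0, 229.0], 0.75), ([261.0, 218.0], 0.69), ([293.0, 238.0], 0.56)]
gate_2 top [([284.0, 181.0], 0.96), ([287.0, 215.0], 0.82), ([288.0, 198.0], 0.56)]
gate_2 scene [([278.0, 229.0], 0.75), ([261.0, 218.0], 0.69), ([293.0, 238.0], 0.56)]
red_1 top [([334.0, 182.0], 0.84), ([333.0, 209.0], 0.6)]
red_1 scene [([300.0, 182.0], 0.85), ([294.0, 236.0], 0.59), ([408.0, 153.0], 0.54)]
red_2 top [([334.0, 182.0], 0.84), ([333.0, 209.0], 0.6)]
red_2 scene [([300.0, 182.0], 0.85), ([294.0, 236.0], 0.59), ([408.0, 153.0], 0.54)]
bush_a top [([375.0, 154.
[... 220 characters left out ...]
7.0, 218.0], 0.55)]
{'t': 0.8, 'qpos': array([-1.21559505e+00,  1.23766576e-01,  1.65026956e+00,  7.88151756e-06,
        1.36753450e+00, -8.26007736e-02]), 'joint_velocities': array([-1.35830235e-04,  1.31479614e-03,  2.52961173e-04,  3.08420847e-05,
       -1.62995861e-03,  8.27650940e-04]), 'tau': array([-9.82768051e-05, -4.23540509e+01, -3.65737474e+01, -2.75673265e-04,
        3.43179890e-04, -3.26750019e-06]), 'eef_pos': array([ 0.27553977, -0.58869983,  0.23136188]), 'tcp_rot': array([3.06660412e+00, 6.82211903e-01, 1.67130557e-05]), 'ft_force': array([ 0.08289183, -0.49470197,  0.09282758]), 'moment': array([-0.01955308, -0.0188809 , -0.00839052]), 'width': 0.9982629049836741} 0.0187
```

```bash
python3 - <<'E'
import cv2,numpy as np
t=cv2.imread("pics/t0.png");s=cv2.imread("pics/s0.png")
a=cv2.resize(t[120:270,220:420],None,fx=4,fy=4,interpolation=cv2.INTER_CUBIC)
cv2.imwrite("pics/c0.png",a)
b=cv2.resize(s[110:290,200:440],None,fx=3.3,fy=3.3,interpolation=cv2.INTER_CUBIC)
cv2.imwrite("pics/c1.png",b)
E
```

```text
(no output)
```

View pics/c0.png

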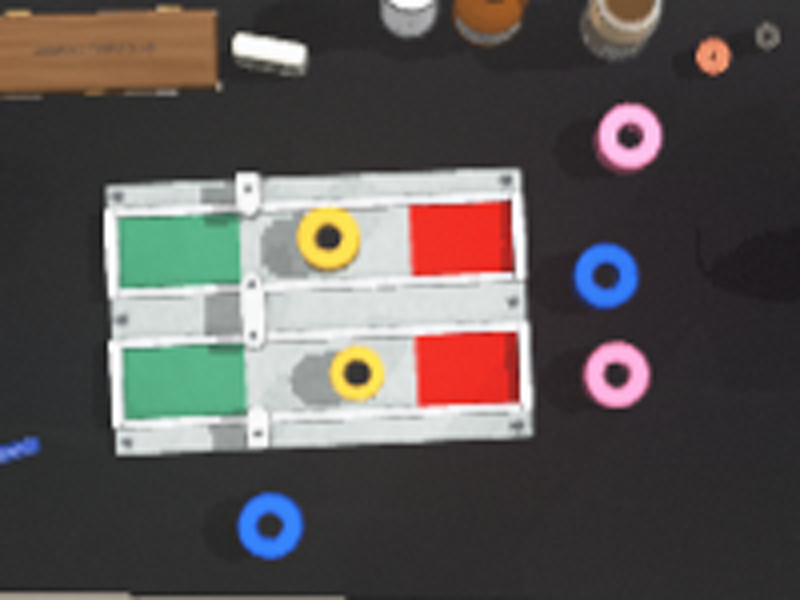

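View pics/c1.png

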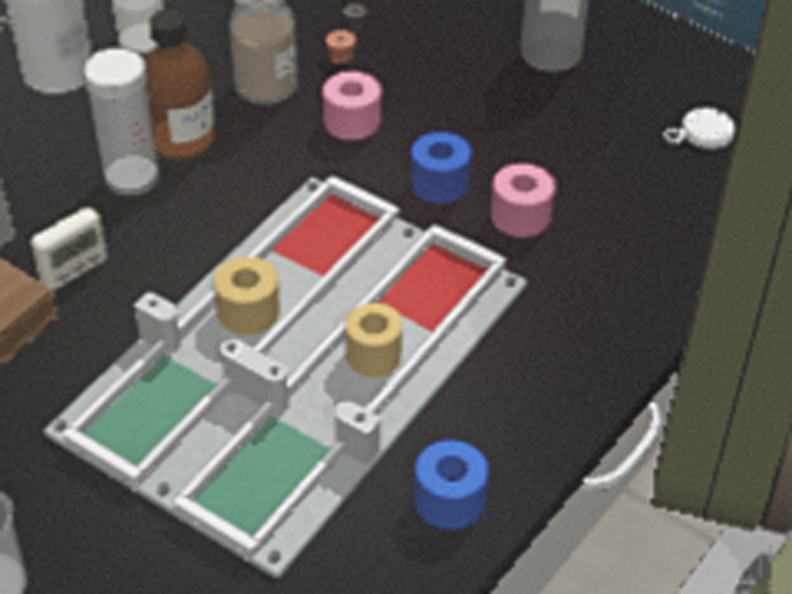

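Two brass bushes are visible: the larger is in the upper (far) lane at crop px (328,237), the smaller in the lower (near) lane at (357,373). The green bays are to the left, at world +y. The blue and pink ones are look-alikes lying outside the plate. Next I'll measure the gauge pose and the bushes.

```bash
cat >> h.py <<'E'
def blobs(im,kind,amin=15):
    h=cv2.cvtColor(im,cv2.COLOR_RGB2HSV); H,S,V=[h[:,:,i].astype(int) for i in range(3)]
    m={"green":(H>65)&(H<90)&(S>90),"red":((H<6)|(H>174))&(S>170)&(V>130),"yellow":(H>16)&(H<32)&(S>90)&(V>90)}[kind]
    m=m.astype(np.uint8); m[:120]=0; m[270:]=0; m[:,:225]=0; m[:,420:]=0
    n,l,st,c=cv2.connectedComponentsWithStats(m)
    return [(c[i],st[i,4],l==i) for i in range(1,n) if st[i,4]>=amin]
E
python3 - <<'E'
from h import *
im=cv2.imread("pics/t0.png")[:,:,::-1].copy()
W={}
for k,z in(("green",.01),("red",.01),("yellow",.055)):
    for c,a,m in blobs(im,k):
        if k=="yellow":
            cn=cv2.findContours(m.astype(np.uint8),cv2.RETR_EXTERNAL,cv2.CHAIN_APPROX_NONE)[0][0]
            (cx,cy),r=cv2.minEnclosingCircle(cn); print("circ",cx,cy,r,at("top",(cx,cy),.055))
        P=at("top",c,z); W.setdefault(k,[]).append(P); print(k,c.round(1),a,P.round(4))
# gauge fit: green centre x=118.5, red -142.5
src=[];dst=[]
for k,x in(("green",118.5),("red",-142.5)):
    for P in W[k]:
        y=60 if P[0]<np.mean([q[0] for q in W[k]]) else -60
        src.append([x/1e3,y/1e3]);dst.append(P[:2])
s=np.array(src);d=np.array(dst);sm,dm=s.mean(0),d.mean(0)
Hh=(s-sm).T@(d-dm);th=np.arctan2(Hh[0,1]-Hh[1,0],Hh[0,0]+Hh[1,1])
Rm=np.array([[np.cos(th),-np.sin(th)],[np.sin(th),np.cos(th)]]);t=dm-Rm@sm
print("gauge",t,np.degrees(th),"res",(s@Rm.T+t-d)*1e3)
np.savez("g.npz",R=Rm,t=t)
for P in W["yellow"]: print("bush in gauge mm",(P[:2]-t)@Rm*1e3)
st=manip.state();print(R.from_rotvec(st["tcp_rot"]).as_matrix().round(3))
sc=cv2.imread("pics/s0.png")[:,:,::-1].copy()
for x,y in((118.5,60),(118.5,-60),(-142.5,60),(-142.5,-60)):
    print("scene",proj("scene",[*(Rm@[x/1e3,y/1e3]+t),.01]))
print([ (k,c) for k in("green","red","yellow") for c,a,m in blobs(sc,k)])
E
```

```text
green [264.4 182.3] 515 [0.5893 0.1813 0.01  ]
green [265.6 214.8] 521 [0.4692 0.1737 0.01  ]
red [335.  179.2] 423 [ 0.6062 -0.0797  0.01  ]
red [336.6 211.7] 427 [ 0.4859 -0.088   0.01  ]
circ 301.8999938964844 179.05999755859375 8.164266586303711 [0.59971022 0.04147385 0.055     ]
yellow [301.6 179.3] 182 [0.599  0.0425 0.055 ]
circ 308.6643981933594 212.7739715576172 6.806565284729004 [0.47829039 0.01446202 0.055     ]
yellow [308.6 212.8] 126 [0.478  0.0146 0.055 ]
gauge [0.53686579 0.05879896] 93.69707645301702 res [[-0.15709772 -0.37160668]
 [ 0.12852106 -0.52670031]
 [-0.23710643  0.157733  ]
 [ 0.26568308  0.74057399]]
bush in gauge mm [-20.28394977 -60.94252367]
bush in gauge mm [-40.35096264  61.55015726]
[[ 0.906  0.424  0.   ]
 [ 0.424 -0.906 -0.   ]
 [ 0.     0.    -1.   ]]
scene [279.22086202 255.07722187]
scene [245.49598423 235.26551061]
scene [331.56795616 197.17520312]
scene [299.61234158 181.40969647]
[('yellow', array([274.46814404, 198.97783934])), ('yellow', array([312.88590604, 212.40939597]))]
```

Request:
servo_tool --commands '[[[1.3,-1.35,0],[0,0,0.4],1],[[2.6,-2.7,0],[0,0,0.8],1],[[3.9,-4.1,0],[0,0,1.2],1],[[5.2,-5.4,0],[0,0,1.6],1],[[6.5,-6.8,0],[0,0,2.0],1],[[7.8,-8.2,0],[0,0,2.4],1],[[9.1,-9.5,0],[0,0,2.8],1],[[10.4,-10.9,0],[0,0,3.2],1],[[11.7,-12.3,0],[0,0,3.57],1],[[13.0,-13.6,0],[0,0,3.57],1]]'

```text
t: 1.63
eef_pos: [0.4085, -0.1919, 0.2317]
tcp_rot: [3.139, 0.097, 0.002]
ft_force: [0.6, 0.3, 0.2]
width: 0.998
```

```bash
cat >> h.py <<'E'
def togo(gx,gy,z,yaw=0):
    g=np.load("g.npz"); Rm,t=g["R"],g["t"]; s=manip.state()
    T=R.from_rotvec(s["tcp_rot"]).as_matrix(); p=s["eef_pos"]
    P=np.array([*(Rm@[gx/1e3,gy/1e3]+t),z])
    ax=np.array([*Rm[:,0],0]); Y=-ax; Z=np.array([0,0,-1.]); D=np.column_stack([np.cross(Y,Z),Y,Z])
    print("t",round(s["t"],2),"tcp in gauge",((p[:2]-t)@Rm*1e3).round(1),"z",p[2].round(4),"F",s["ft_force"].round(1),"w",round(s["width"],3),"q",s["qpos"].round(2))
    print("shift",(T.T@(P-p)/.03).round(2),"turn",(np.degrees(R.from_matrix(T.T@D).as_rotvec())/6).round(2))
E
python3 -c "
from h import *
togo(-40.4,60.8,.12)"
```

```text
t 1.63 tcp in gauge [-241.9  144.3] z 0.2317 F [0.6 0.3 0.2] w 0.998 q [-0.56 -0.34  2.07  0.    1.4   0.95]
shift [ 2.76 -6.73  3.72] turn [ 0.01 -0.01 -0.02]
```

Request:
servo_tool --commands '[[[0.5,-1.2,0.6],[0,0,0],1],[[1.0,-2.4,1.2],[0,0,0],1],[[1.5,-3.6,1.8],[0,0,0],1],[[2.0,-4.8,2.4],[0,0,0],1],[[2.4,-5.8,3.0],[0,0,0],1],[[2.76,-6.73,3.72],[0,0,0],1],[[2.76,-6.73,3.72],[0,0,0],1],[[2.76,-6.73,3.72],[0,0,0],1],[[2.76,-6.73,3.72],[0,0,0],1],[[2.76,-6.73,3.72],[0,0,0],1]]'

```text
t: 2.47
eef_pos: [0.4795, 0.0137, 0.1214]
tcp_rot: [3.139, 0.095, 0.005]
ft_force: [-0.3, 0.1, 0.6]
width: 1.001
```

```bash
python3 -c "
from h import *
a=save('scene','pics/s1.png')
cv2.imwrite('pics/c2.png',cv2.resize(a[110:290,200:440],None,fx=3.3,fy=3.3,interpolation=cv2.INTER_CUBIC)[:,:,::-1])
togo(-40.4,60.8,.018)"
```

```text
t 2.52 tcp in gauge [-41.5  60.2] z 0.1215 F [ 0.3 -0.1  0.1] w 0.998 q [-0.08 -0.17  2.13 -0.    1.18  1.43]
shift [-0.03 -0.04  3.45] turn [ 0.01 -0.03 -0.04]
```

View pics/c2.png

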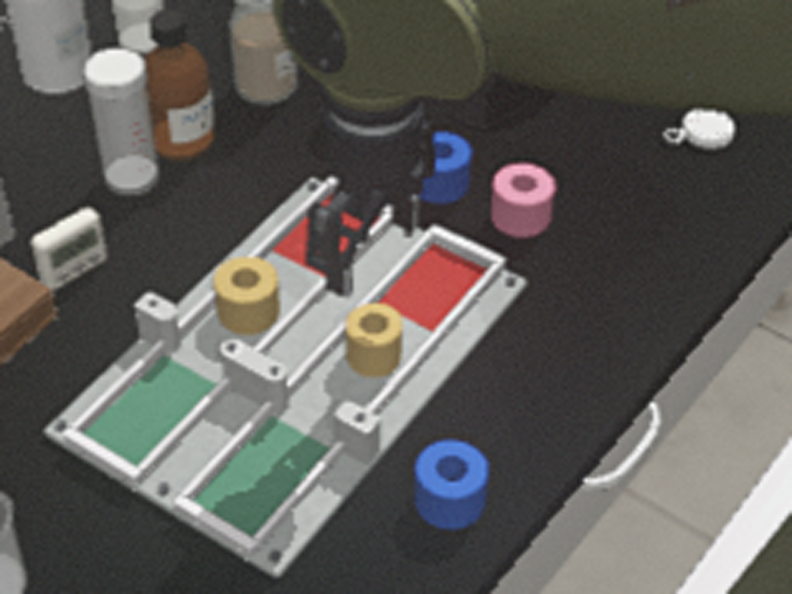

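The fingers (crop px ~(340,285) and (415,230)) straddle a point straight above the near bush at (374,325), with the jaws along the lane. I'll descend.

Request:
servo_tool --commands '[[[-0.03,-0.03,0.6],[0,0,0],1],[[-0.03,-0.03,1.3],[0,0,0],1],[[-0.03,-0.03,2.0],[0,0,0],1],[[-0.03,-0.03,2.6],[0,0,0],1],[[-0.03,-0.03,3.0],[0,0,0],1],[[-0.03,-0.03,3.3],[0,0,0],1],[[-0.03,-0.03,3.45],[0,0,0],1],[[-0.03,-0.03,3.45],[0,0,0],0.1],[[-0.03,-0.03,3.45],[0,0,0],0.0],[[-0.03,-0.03,3.45],[0,0,0],-0.2]]' --force 25

```text
t: 3.35
eef_pos: [0.48, 0.014, 0.0192]
tcp_rot: [3.139, 0.094, 0.009]
ft_force: [-0.5, 0.0, 0.4]
width: 0.602
```

Request:
servo_tool --commands '[[[0,0,0],[0,0,0],-0.3],[[0,0,0],[0,0,0],-0.3],[[0,0,0],[0,0,0],-0.3],[[0,0,0],[0,0,0],-0.3],[[0,0,0],[0,0,0],-0.3],[[0,0,0],[0,0,0],-0.3],[[0,0,0],[0,0,0],-0.3],[[0,0,0],[0,0,0],-0.3],[[0,0,0],[0,0,0],-0.3],[[0,0,0],[0,0,0],-0.3]]'

```text
t: 4.18
eef_pos: [0.48, 0.014, 0.0193]
tcp_rot: [3.139, 0.094, 0.009]
ft_force: [-2.0, 0.7, 1.6]
width: 0.577
```

```bash
python3 -c "
from h import *
togo(22,60,.018)"
```

```text
t 4.18 tcp in gauge [-41.   59.6] z 0.0193 F [-2.   0.7  1.6] w 0.577 q [-0.08 -0.02  2.18 -0.    0.97  1.43]
shift [-0.02 -2.1   0.04] turn [ 0.01 -0.06 -0.04]
```

Request:
servo_tool --commands '[[[0,-0.25,0.02],[0,0,0],-0.3],[[0,-0.5,0.02],[0,0,0],-0.3],[[0,-0.8,0.02],[0,0,0],-0.3],[[0,-1.1,0.02],[0,0,0],-0.3],[[0,-1.4,0.02],[0,0,0],-0.3],[[-0.02,-1.7,0.02],[0,0,0],-0.3],[[-0.02,-2.0,0.02],[0,0,0],-0.3],[[-0.02,-2.2,0.02],[0,0,0],-0.3],[[-0.02,-2.37,0.02],[0,0,0],-0.3],[[-0.02,-2.37,0.02],[0,0,0],-0.3]]'

```text
t: 5.02
eef_pos: [0.4756, 0.0868, 0.0193]
tcp_rot: [3.14, 0.096, 0.011]
ft_force: [-0.1, 1.4, 6.0]
width: 0.581
```

```bash
python3 -c "
from h import *
togo(105,60,.018)"
```

```text
t 5.02 tcp in gauge [31.9 59.3] z 0.0193 F [-0.1  1.4  6. ] w 0.581 q [ 0.07 -0.01  2.18 -0.    0.96  1.58]
shift [-0.03 -2.44  0.04] turn [ 0.01 -0.07 -0.03]
```

Request:
servo_tool --commands '[[[0,-0.2,0],[0,0,0],-0.3],[[0,-0.4,0],[0,0,0],-0.3],[[-0.01,-0.6,0],[0,0,0],-0.3],[[-0.01,-0.9,0],[0,0,0],-0.3],[[-0.02,-1.2,0],[0,0,0],-0.3],[[-0.02,-1.5,0],[0,0,0],-0.3],[[-0.02,-1.8,0],[0,0,0],-0.3],[[-0.03,-2.1,0],[0,0,0],-0.3],[[-0.03,-2.44,0],[0,0,0],-0.3],[[-0.03,-2.44,0],[0,0,0],-0.3]]'

```text
t: 5.85
eef_pos: [0.4701, 0.162, 0.0194]
tcp_rot: [-3.138, -0.097, -0.012]
ft_force: [-0.5, 2.1, 4.4]
width: 0.58
```

```bash
python3 -c "
from h import *
togo(105,60,.018)"
```

```text
t 5.85 tcp in gauge [107.3  59.9] z 0.0194 F [-0.5  2.1  4.4] w 0.58 q [0.22 0.02 2.15 0.   0.96 1.73]
shift [-0.    0.08  0.05] turn [-0.01 -0.07 -0.02]
```

Request:
servo_tool --commands '[[[0,0,0],[0,0,0],0.7],[[0,0,0],[0,0,0],0.7],[[0,0,0],[0,0,0],0.7],[[0,0,0],[0,0,0],0.7],[[0,0,0],[0,0,0],0.7],[[0,0,-0.3],[0,0,0],0.7],[[0,0,-0.8],[0,0,0],0.7],[[0,0,-1.7],[0,0,0],0.7],[[0,0,-2.7],[0,0,0],0.7],[[0,0,-3.5],[0,0,0],0.7]]'

```text
t: 6.68
eef_pos: [0.4697, 0.1617, 0.1269]
tcp_rot: [-3.138, -0.097, -0.014]
ft_force: [0.0, 0.4, -0.2]
width: 0.854
```

```bash
python3 -c "
from h import *
im=save('top','pics/t1.png')
g=np.load('g.npz')
for c,a,m in blobs(im,'yellow'): print(c,a,((at('top',c,.055)[:2]-g['t'])@g['R']*1e3).round(1))
togo(-20.3,-60.3,.12)"
```

```text
[301.61538462 179.25274725] 182 [-20.3 -60.9]
t 6.73 tcp in gauge [107.6  57. ] z 0.1324 F [3.2 1.9 3.3] w 0.85 q [ 0.22 -0.14  2.08  0.    1.18  1.73]
shift [3.92 4.25 0.47] turn [-0.03 -0.17 -0.03]
```

Request:
servo_tool --commands '[[[0.5,0.5,0],[0,0,0],1],[[1.2,1.2,0],[0,-0.05,0],1],[[2.0,2.1,0],[0,-0.1,0],1],[[2.8,3.0,0],[0,-0.15,0],1],[[3.4,3.7,0.2],[0,-0.17,0],1],[[3.92,4.25,0.4],[0,-0.17,-0.03],1],[[3.92,4.25,0.47],[0,-0.17,-0.03],1],[[3.92,4.25,0.47],[0,-0.17,-0.03],1],[[3.92,4.25,0.47],[0,-0.17,-0.03],1],[[3.92,4.25,0.47],[0,-0.17,-0.03],1]]'

```text
t: 7.57
eef_pos: [0.5978, 0.0433, 0.1203]
tcp_rot: [-3.137, -0.103, 0.0]
ft_force: [0.2, 1.0, -0.1]
width: 1.003
```

```bash
python3 -c "
from h import *
im=save('top','pics/t2.png')
g=np.load('g.npz')
for c,a,m in blobs(im,'yellow'): print(c,a,((at('top',c,.055)[:2]-g['t'])@g['R']*1e3).round(1))
a=save('scene','pics/s2.png')
cv2.imwrite('pics/c3.png',cv2.resize(a[110:290,200:440],None,fx=3.3,fy=3.3,interpolation=cv2.INTER_CUBIC)[:,:,::-1])
togo(-20.3,-60.3,.019)"
```

```text
[303.48648649 184.83783784] 37 [-26.2 -40.4]
[267.71223022 214.79136691] 139 [107.2  62. ]
t 7.67 tcp in gauge [-19.3 -60. ] z 0.1205 F [-0.6  0.4  0.3] w 1.0 q [-0.02  0.11  1.86  0.    1.17  1.48]
shift [0.01 0.04 3.38] turn [-0.03 -0.01  0.01]
```

View pics/c3.png

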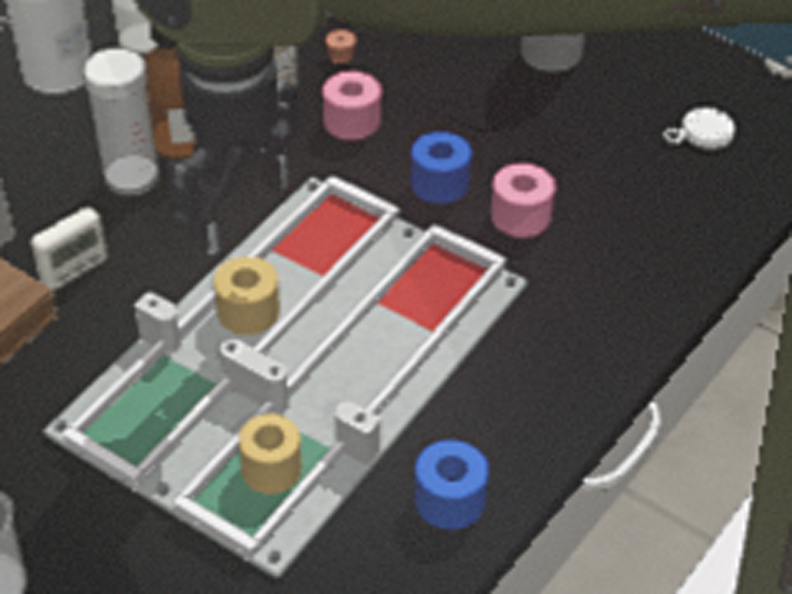

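The small bush stands upright in the near green bay at crop (270,455), measured at gauge x 107. The gripper hovers over the large one at (246,293). I'll descend and close.

Request:
servo_tool --commands '[[[0.01,0.03,0.6],[0,0,0],1],[[0.01,0.03,1.3],[0,0,0],1],[[0.01,0.03,2.0],[0,0,0],1],[[0.01,0.03,2.6],[0,0,0],1],[[0.01,0.03,3.0],[0,0,0],1],[[0.01,0.03,3.3],[0,0,0],1],[[0.01,0.03,3.38],[0,0,0],1],[[0.01,0.03,3.38],[0,0,0],0.4],[[0.01,0.03,3.38],[0,0,0],0.2],[[0.01,0.03,3.38],[0,0,0],0.0]]' --force 25

```text
t: 8.5
eef_pos: [0.5996, 0.0429, 0.0207]
tcp_rot: [-3.137, -0.104, -0.005]
ft_force: [0.1, 1.0, -1.0]
width: 0.671
```

Request:
servo_tool --commands '[[[0,0,0],[0,0,0],0],[[0,0,0],[0,0,0],0],[[0,0,0],[0,0,0],0],[[0,0,0],[0,0,0],0],[[0,0,0],[0,0,0],0],[[0,0,0],[0,0,0],0],[[0,0,0],[0,0,0],0],[[0,0,0],[0,0,0],0],[[0,0,0],[0,0,0],0],[[0,0,0],[0,0,0],0]]'

```text
t: 9.33
eef_pos: [0.5996, 0.0429, 0.0206]
tcp_rot: [-3.137, -0.104, -0.005]
ft_force: [-0.5, 0.5, -1.6]
width: 0.674
```

```bash
python3 -c "
from h import *
togo(32,-60,.019)"
```

```text
t 9.33 tcp in gauge [-19.9 -61.6] z 0.0206 F [-0.5  0.5 -1.6] w 0.674 q [-0.02  0.23  1.91  0.    1.    1.48]
shift [-0.05 -1.73  0.06] turn [-0.03 -0.03  0.01]
```

Width 0.674·85 ≈ 57 mm, so this is the 58 mm bush. I'll slide it toward the gate, slowly near contact (expected at x ≈ 38).

Request:
servo_tool --commands '[[[0,-0.2,0],[0,0,0],0],[[-0.01,-0.4,0],[0,0,0],0],[[-0.02,-0.6,0],[0,0,0],0],[[-0.03,-0.85,0],[0,0,0],0],[[-0.04,-1.1,0],[0,0,0],0],[[-0.05,-1.3,0],[0,0,0],0],[[-0.05,-1.5,0],[0,0,0],0],[[-0.05,-1.65,0],[0,0,0],0],[[-0.05,-1.73,0],[0,0,0],0],[[-0.05,-1.73,0],[0,0,0],0]]'

```text
t: 10.17
eef_pos: [0.5944, 0.095, 0.0207]
tcp_rot: [-3.137, -0.105, -0.004]
ft_force: [0.2, 0.9, -2.0]
width: 0.673
```

Request:
servo_tool --commands '[[[0,-0.02,0],[0,0,0],0],[[0,-0.04,0],[0,0,0],0],[[0,-0.07,0],[0,0,0],0],[[0,-0.1,0],[0,0,0],0],[[0,-0.13,0],[0,0,0],0],[[0,-0.16,0],[0,0,0],0],[[0,-0.19,0],[0,0,0],0],[[0,-0.22,0],[0,0,0],0],[[0,-0.25,0],[0,0,0],0],[[0,-0.25,0],[0,0,0],0]]'

```text
t: 11.0
eef_pos: [0.5921, 0.1001, 0.0206]
tcp_rot: [3.139, 0.105, -0.004]
ft_force: [-8.9, -9.7, 5.1]
width: 0.677
```

```bash
python3 -c "
from h import *
togo(-132,-60,.02)"
```

```text
t 11.0 tcp in gauge [ 37.6 -57.8] z 0.0206 F [-8.9 -9.7  5.1] w 0.677 q [ 0.08  0.24  1.91 -0.    1.    1.58]
shift [0.06 5.65 0.03] turn [0.01 0.03 0.02]
```

The gate stopped it: −9.7 N at gauge x 37.6, against a predicted 37.7. Now I'll draw it back to x ≈ −132.

Request:
servo_tool --commands '[[[0,0.2,0],[0,0,0],0],[[0,0.6,0],[0,0,0],0],[[0,1.2,0],[0,0,0],0],[[0,1.8,0],[0,0,0],0],[[0.03,2.5,0],[0,0,0],0],[[0.03,3.2,0],[0,0,0],0],[[0.05,3.9,0],[0,0,0],0],[[0.05,4.6,0],[0,0,0],0],[[0.06,5.1,0],[0,0,0],0],[[0.06,5.4,0],[0,0,0],0]]'

```text
t: 11.83
eef_pos: [0.6051, -0.0636, 0.0209]
tcp_rot: [3.139, 0.102, -0.003]
ft_force: [0.2, -0.5, -1.5]
width: 0.674
```

```bash
python3 -c "
from h import *
togo(-134,-60,.02)"
```

```text
t 11.83 tcp in gauge [-126.5  -60.2] z 0.0209 F [ 0.2 -0.5 -1.5] w 0.674 q [-0.19  0.25  1.89 -0.    1.01  1.31]
shift [-0.01  0.25  0.03] turn [0.01 0.02 0.  ]
```

Request:
servo_tool --commands '[[[0,0.1,0],[0,0,0],0],[[0,0.2,0],[0,0,0],0],[[0,0.23,0],[0,0,0],0],[[0,0.23,0],[0,0,0],0],[[0,0.23,0],[0,0,0],0.7],[[0,0.23,0],[0,0,0],0.7],[[0,0.23,0],[0,0,0],0.7],[[0,0.23,0],[0,0,0],0.7],[[0,0.23,0],[0,0,0],0.7],[[0,0.23,-0.2],[0,0,0],0.7]]'

```text
t: 12.67
eef_pos: [0.6046, -0.0701, 0.0259]
tcp_rot: [3.139, 0.102, -0.007]
ft_force: [-1.0, -0.3, -0.1]
width: 0.853
```

Request:
servo_tool --commands '[[[0,0,-0.5],[0,0,0],0.7],[[0,0,-1.1],[0,0,0],0.7],[[0,0,-1.8],[0,0,0],0.7],[[0,0,-2.6],[0,0,0],0.7],[[0,0,-3.4],[0,0,0],0.7],[[-1,0.5,-3.8],[0,0,0],0.7],[[-2,1.2,-4.2],[0,0,0],0.7],[[-3,2,-4.5],[0,0,0],0.7],[[-4,2.5,-4.5],[0,0,0],0.7],[[-4,2.5,-4.5],[0,0,0],0.7]]'

```text
t: 13.5
eef_pos: [0.487, -0.1548, 0.1624]
tcp_rot: [3.138, 0.096, -0.007]
ft_force: [-0.3, 0.2, -1.1]
width: 0.848
```

```bash
python3 -c "
from h import *
im=save('top','pics/t3.png')
g=np.load('g.npz')
for c,a,m in blobs(im,'yellow'): print(c,a,((at('top',c,.055)[:2]-g['t'])@g['R']*1e3).round(1))
a=save('scene','pics/s3.png')
cv2.imwrite('pics/c4.png',cv2.resize(a[110:290,200:440],None,fx=3.3,fy=3.3,interpolation=cv2.INTER_CUBIC)[:,:,::-1])
togo(-132,-60,.02)"
```

```text
[332.42774566 178.10404624] 173 [-131.8  -60.3]
[267.71212121 214.78030303] 132 [107.2  62. ]
t 13.6 tcp in gauge [-208.6   60.7] z 0.1622 F [-0.3 -0.2 -0.9] w 0.848 q [-0.41 -0.13  2.02 -0.    1.25  1.1 ]
shift [ 4.03 -2.56  4.73] turn [ 0.01  0.03 -0.02]
```

View pics/c4.png

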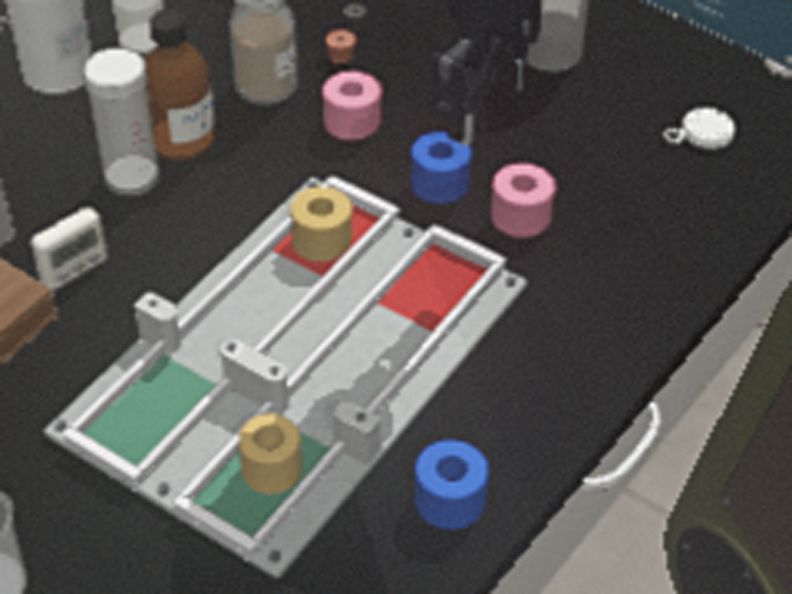

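The large bush stands upright in the red bay at crop (322,225), gauge x −132. The small one stands upright in the green bay at (270,455), gauge x +107. The gripper is clear at z 0.16, so I'll hand in.

```bash
python3 -c "
from bench import manip
print(manip.finish_job())"
```

```text
the job is handed in; nothing more can be done
None
```

Both bushes are gauged and where the task wants them, and the job was handed in after about 13.6 s of the 51 s. `finish_job` reports no verdict, so the outcome rests on my own checks.

- **Small bush (near lane):** the gripper closed to about 49 mm, so it is the 50 mm one. It went through its gate and stands upright in the green bay at gauge x ≈ +107 mm (more than +80 needed).
- **Large bush (far lane):** the gripper closed to about 57 mm, so it is the 58 mm one. Its gate stopped it at x ≈ 37.6 mm with about 10 N along the lane, where I had calculated contact at 37.7 mm. I drew it back to x ≈ −132 mm, wholly inside the red bay (beyond −118 needed).

The last pictures from both cameras show both bushes upright, with the gripper clear of them and of the plate. The force readings were close to zero. I slid both bushes along the plate without lifting them. The bystanders in view looked unmoved, and the arm kept well clear of them, but I did not measure their positions. No check failed or disagreed.

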